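# Change over the battery packs on the charging docks

### The job

Change over the battery packs on the two charging docks. The pack that sits locked in its dock is charged: press down the thumb pad of that dock's catch so that the pack springs loose, then take it right out along its rails and leave it standing upright on the worktop, clear of both docks. The other pack has only been set on its dock's rails and is not charging: push it home until its catch clicks, and do not disturb the beaker, the bottle or the timer.

Things in the scene. Friction and masses are not known exactly. Their poses are not given: they have to be found in the camera images.
- dock_a: Fixed grey plastic charging dock holding the charged pack, 150 long x 100 wide x 55 mm high. Origin on the worktop under it; x along the rails from the open mouth (low sill, x -0.070) to the back (+0.088), z up. The pack rests on a 6 mm floor; lipped rails (x -0.050 to 0.040, z up to 0.024) let it leave only along -x. The back housing (x over 0.036, 44 mm high) carries the catch.
- dock_b: Second fixed dock, same make and axes as dock_a; the other pack stands on its rails. Which dock is left and which right varies. In each dock a sprung contact block pushes the pack towards the mouth with 3 to 5 N over the last 24 mm, so a pack that is not caught does not stay home.
- catch_a (a joint): Catch of dock_a (rad), a steel rocker: tooth in front over the back of the pack, thumb pad behind. 0 = tooth down (locked), 0.30 = pad fully down, about 8 mm lower, at 4 to 7 N; a spring returns it. The tooth frees the pack above 0.20; held fully down for half a second, the pack springs 20 mm or more towards the mouth and stays free.
- catch_b (a joint): Catch of dock_b, the same. The pack's ridge lifts the tooth on its way in, and the tooth drops behind it (back to 0) when the pack is home.
- catch_a_pad (a point): Centre of the top of the thumb pad of dock_a's catch (dark ribbed pad, 38 along the rails x 42 mm, 55 mm above the worktop, 70 mm behind the dock's origin). Press straight down.
- catch_b_pad (a point): The same on dock_b.
- pack_a_grip (a point): Centre of the upright grip of the charged pack (pack 100 long x 72 wide x 60 high, 0.18 to 0.36 kg, pale grey), which starts locked home in dock_a. The grip is a bar 16 thick (along x) x 46 wide, 28 to 60 mm above the underside, flush with the pack's front. This point is 45 mm above the underside, 8 mm behind the front face, 92 mm ahead of the rear. Axes as the dock's: x to the back, z up.
- pack_b_grip (a point): Same point on the identical other pack, which starts on the rails of dock_b, 24 to 40 mm short of home. Below the grip the body is 58 wide and 28 high on 10 mm flanges; behind the grip its top is free for 70 mm. About 12 N on the front face clicks it home. The stop is 6 mm past the resting place, where this point is at x = -0.065 in the frame of dock_b (same for dock_a).
- beaker: Glass beaker, 120 mm wide and 150 mm high, standing on the worktop to the left of the docks; leave alone.
- jar: White plastic bottle with a red cap, 59 mm wide and 126 mm high, standing to the right of the docks; leave alone.
- timer: White count-down timer lying on the worktop to the right, 55 x 66 x 20 mm; leave alone.
Mind the look-alikes: they are no part of the job. What is shaped like the part that bears pack_a_grip but green is not meant.

How it is judged:
By the outcome, as a careful person would: the job done as asked, in the order asked, and still so for the second after the job is handed in, with the robot touching nothing.
It also fails if it takes over 58 s, if anything falls off the work surface, if the arm or the gripper's body presses on something with over 40 N, if the wrist force passes 120 N, or if a joint passes its speed limit or range.

### The arm

A 6-joint arm with a two-finger parallel gripper is mounted at the origin on a cart in front of the work surface, level with it; the furniture and walls round the work are solid. World frame = base frame: x ahead of the robot, y to its left, z up, the work surface at z = 0. Lengths are in mm, angles in rad, forces in N, time in s.
With the tool pointing down it reaches from about 350 to 775 mm from the base axis. Payload 7.3 kg.
Tool frame: the origin (TCP) lies on the centre line of the jaws, within the pads' length; the fingertips stand 22 mm ahead of it and the grasp point (between the pads) lies 3 mm ahead of it; z points along the fingers, y is the direction in which the jaws open and shut (so a half turn about z gives the same grasp; the last joint's range is limited). The gripper opens to 92 mm and grips with 3 to 60 N. Pads are 19 mm wide; open, the fingers measure 130 mm over their backs; the gripper's body (75 mm by 190 mm) begins 47 mm behind the grasp point.
Start: joints at [-0.146, 0.342, 1.524, -0, 1.275, -0.146], TCP at [525.017, 0.02, 248.741] pointing down, gripper open.
Joint ranges: [-2.53, 2.53], [-0.77, 2.02], [0.04, 2.7], [-1, 4.14], [0.28, 2.66], [-3.11, 3.11]. Speed limits (rad/s): [2.57, 2.57, 3.14, 3.14, 3.14, 3.14].

### API

Orientations are given as [roll, pitch, yaw] about the fixed x, y, z axes, in that order (R = Rz(yaw) Ry(pitch) Rx(roll)).
In Python, from plant import bot gives the robot as it stands.
- The arm moves only by the tool play_rows, never from a script. Its argument "moves" is one flat list of numbers, 5 for each row, row after row: the closure in counts, from 0 (fully open) to 255 (shut), then the shift along the tool's x, y, z in mm, then the turn about the tool's z in degrees. A call has 1 to 8 rows; each row is the pose to reach, as a shift and turn from the pose commanded when the call began, along the tool's axes at that moment; what a row does not reach only later rows make up. A row lasts 1/12 s, in which the tool goes at most 41.7 mm and 7.16 degrees, less where a joint would pass 70% of its speed; a pose out of reach is approached as far as the arm can. A call with a gripper value outside its range is refused whole. The fingers move at their own pace and stop on an object; the grip force is fixed at half the most. Time passes only in rows, so rows that repeat a pose let the fingers close. It gives the time, the measured TCP pose, the force and the opening at its end, in the units of the state.
- bot.get_obs(): the state, without advancing time (a new reading comes with each control period).
- bot.capture(name): name is "scene" or "side" or "wrist"; returns a dict with "color" (384x512x3 uint8, red, green, blue), "fx", "fy", "cx", "cy" (pixels), "world_to_cam" (4x4, takes a point from world to camera coordinates); the wrist camera has in their place "T_tool_cam" (4x4, takes a point from camera to tool coordinates, whose origin is the TCP and whose axes are the flange's). Camera axes: x right, y down, z forward; pixel columns grow to the right and rows downward; lengths in mm; the calibration is good to about 2 mm. The wrist camera is an equidistant fisheye: a pixel r from the principal point sees the ray r / f radians off the axis. A picture is of the moment at which its call begins: read the wrist's pose just before it. There is no depth.
- bot.close_job(): hands the job in, once; it reports no verdict.
The state is a dict: "time": time; "joint_positions": joint angles; "dq": joint speeds; "tau": joint torques, N m; "tool_pos": TCP position; "tcp_rot": TCP orientation; "contact_force": force on the tool from outside, world axes, zero at the start; "moment": the same for the moment, N m; "grip_width": finger opening in mm.
Only numpy, scipy, OpenCV 4.12 (cv2) and the standard library are available. Lean on these libraries where they do the work, as an engineer would, in place of code of your own. Each camera call takes 0.05 s, during which the arm holds its last target.

## Working session

There is one attempt and no reset: what is moved stays moved. The work goes in short steps, Python scripts to look and compute and a tool call to move; the robot and the scene stay as the last step left them, time stands still between calls to the robot, and variables do not carry over. Pictures are saved under pics/ and viewed, and the job is handed in when it is done.

Besides the shell and the picture viewer there is one more tool, called after ">>>" as name(argument=value, ...) on one line, values as JSON. play_rows: Moves the arm, as the interface text tells. Its arguments: {"type":"object","properties":{"moves":{"type":"array","items":{"type":"number"}}},"required":["moves"]}

```bash
ls; mkdir -p pics
python3 - <<'E'
from plant import bot
import cv2,pickle
o=bot.get_obs();print(o)
for n in("scene","side","wrist"):
    c=bot.capture(n);cv2.imwrite(f"pics/{n}0.png",c["color"][:,:,::-1]);pickle.dump(c,open(f"pics/{n}0.pkl","wb"))
    print({k:v for k,v in c.items() if k!="color"})
E
```

```text
pics
{'time': 0.0, 'joint_positions': array([-1.45989661e-01,  3.42731627e-01,  1.52500823e+00, -5.89964634e-06,
        1.27538463e+00, -1.45987709e-01]), 'dq': array([-0.00094582,  0.00023534, -0.00026432, -0.00034872, -0.00055096,
        0.00070343]), 'tau': array([ 7.61924657e-04, -4.31245601e+01, -2.44219762e+01,  7.17750052e-02,
        5.59406646e-02, -1.04314388e-04]), 'tool_pos': array([5.24634089e+02, 7.97995570e-02, 2.48043379e+02]), 'tcp_rot': array([-3.14007630e+00, -2.17253504e-04,  1.57079593e+00]), 'contact_force': array([0.37356187, 0.10035586, 0.17168834]), 'moment': array([ 0.04775497, -0.00093281, -0.00182956]), 'grip_width': 91.82887122975104}
{'fx': 492.5116282031175, 'fy': 492.5116282031175, 'cx': 252.83887022352525, 'cy': 187.1029693741313, 'world_to_cam': array([[-4.45540310e-01, -8.95075391e-01, -1.82722766e-02,
         4.03575483e+02],
       [-5.43212260e-01,  2.86504833e-01, -7.89199228e-01,
         2.88098705e+02],
       [ 7.11627903e-01, -3.41694344e-01, -6.13865378e-01,
         1.69193195e+03],
       [ 0.00000000e+00,  0.00000000e+00,  0.00000000
[... 248 characters left out ...]
0903e-01, -4.79842338e-01, -8.16664400e-01,
         3.09269218e+02],
       [ 4.25595512e-01,  6.97268804e-01, -5.76788241e-01,
         8.62987042e+02],
       [ 0.00000000e+00,  0.00000000e+00,  0.00000000e+00,
         1.00000000e+00]])}
{'fx': 297.3186396354542, 'fy': 297.3186396354542, 'cx': 251.60426485275914, 'cy': 191.75741753822012, 'T_tool_cam': array([[ 1.68538626e-04, -9.63171101e-01, -2.68889201e-01,
         7.16994984e+01],
       [ 9.99999923e-01,  2.57397457e-04, -2.95211479e-04,
         1.09228461e-01],
       [ 3.53550561e-04, -2.68889131e-01,  9.63171070e-01,
        -1.35124712e+02],
       [ 0.00000000e+00,  0.00000000e+00,  0.00000000e+00,
         1.00000000e+00]])}
```

View pics/scene0.png

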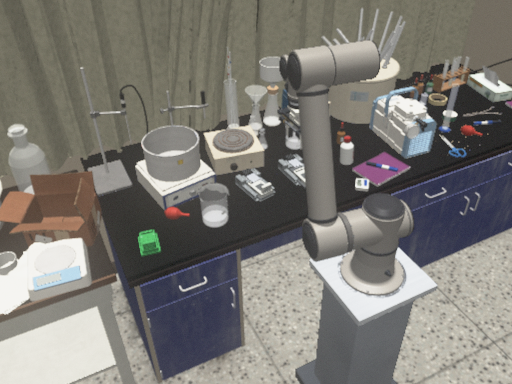

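View pics/side0.png

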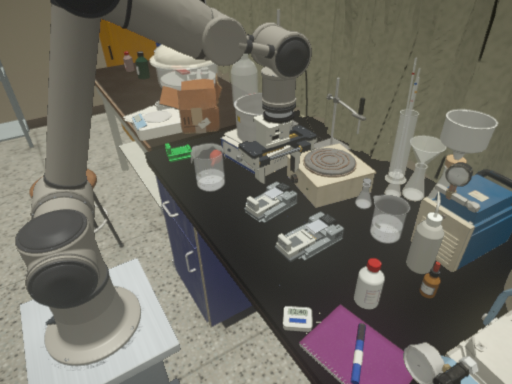

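View pics/wrist0.png

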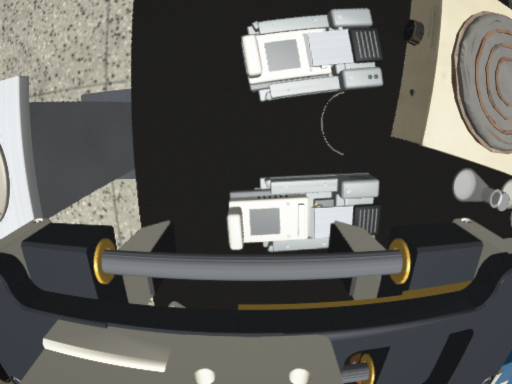

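```bash
cat > h.py <<'E'
import numpy as np,cv2,pickle
from scipy.spatial.transform import Rotation as R
def wray(c,uv,pos,rot):
    uv=np.atleast_2d(np.array(uv,float));d=(uv-[c["cx"],c["cy"]])/c["fx"];r=np.linalg.norm(d,axis=1,keepdims=True)
    v=np.hstack([d/np.maximum(r,1e-9)*np.sin(r),np.cos(r)])
    T=np.eye(4);T[:3,:3]=R.from_euler("xyz",rot).as_matrix();T[:3,3]=pos
    M=T@c["T_tool_cam"];return M[:3,3],v@M[:3,:3].T
def sray(c,uv):
    uv=np.atleast_2d(np.array(uv,float));M=np.linalg.inv(c["world_to_cam"])
    v=np.hstack([(uv-[c["cx"],c["cy"]])/c["fx"],np.ones((len(uv),1))]);return M[:3,3],v@M[:3,:3].T
def onz(ray,z):
    o,d=ray;return o+d*((z-o[2])/d[:,2:])
E
python3 - <<'E'
import cv2,pickle
w=cv2.imread("pics/wrist0.png");s=cv2.imread("pics/side0.png")
cv2.imwrite("pics/w0c.png",cv2.resize(w[0:260,220:400],None,fx=2.3*1,fy=2.3,interpolation=cv2.INTER_CUBIC)) if 0 else None
cv2.imwrite("pics/w0a.png",cv2.resize(w[0:110,230:400],None,fx=4.5,fy=4.5,interpolation=cv2.INTER_CUBIC))
cv2.imwrite("pics/w0b.png",cv2.resize(w[160:260,220:390],None,fx=4.5,fy=4.5,interpolation=cv2.INTER_CUBIC))
cv2.imwrite("pics/s0a.png",cv2.resize(s[170:270,230:360],None,fx=6,fy=6,interpolation=cv2.INTER_CUBIC))
E
```

```text
(no output)
```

View pics/w0a.png

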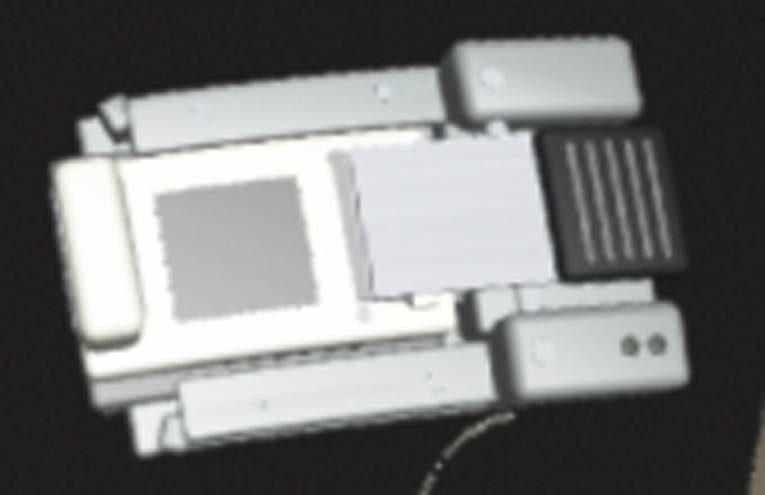

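View pics/w0b.png

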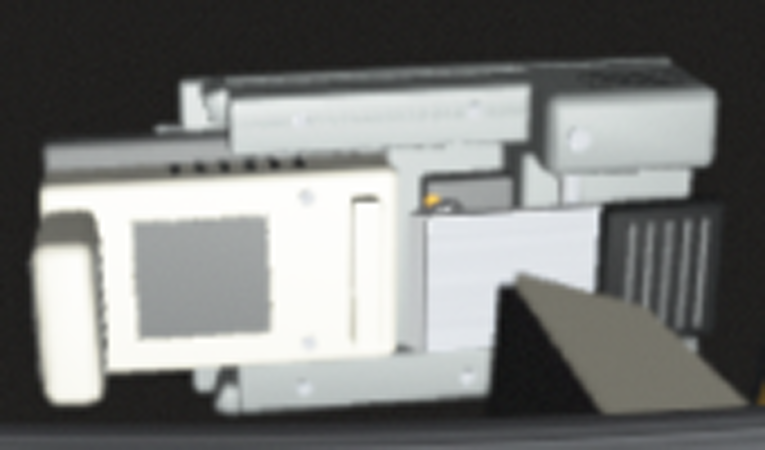

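View pics/s0a.png

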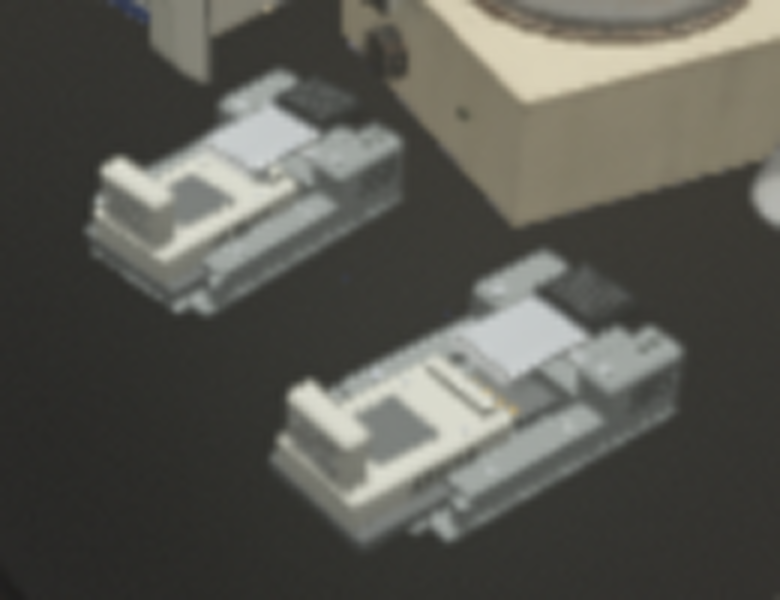

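Run:
```python
from h import *
c=pickle.load(open("pics/wrist0.pkl","rb"));s=pickle.load(open("pics/side0.pkl","rb"))
pos=[525.017,.02,248.741];rot=[-3.14007630e+00,-2.17253504e-04,1.57079593]
pos=[5.24634089e+02, 7.97995570e-02, 2.48043379e+02]
f=lambda L,x0,y0:np.array(L)/4.5+[x0-.4,y0-.4]
np.set_printoptions(precision=1,suppress=True)
A=lambda L,z:print(onz(wray(c,f(L,230,0),pos,rot),z)[:,:2].tolist().__repr__()) 
def P(n,L,x0,y0,z):
    p=onz(wray(c,f(L,x0,y0),pos,rot),z);print(n,p[:,:2].ravel(),"mean",p.mean(0))
P("padA",[(540,130),(660,128),(688,272),(560,280)],230,0,55)
P("gripA",[(52,162),(112,157),(142,338),(85,345)],230,0,66)
P("capA left",[(450,42),(630,38),(640,118),(458,125)],230,0,44)
P("capA right",[(500,315),(678,303),(688,388),(510,402)],230,0,44)
P("toothplateA",[(345,150),(530,130),(556,282),(372,297)],230,0,55)
P("padB",[(612,208),(722,205)],220,160,55)
P("plateB",[(427,213),(598,207),(420,350)],220,160,55)
P("gripB",[(35,250),(100,245),(104,402),(45,403)],220,160,66)
P("bodyB top",[(42,185),(393,165),(397,352),(105,370)],220,160,34)
g=lambda L:np.array(L)/6+[230-.4,170-.4]
def S(n,L,z):
    p=onz(sray(s,g(L)),z);print("side",n,p[:,:2].ravel(),"mean",p.mean(0))
S("padA",[(278,95),(315,75),(356,97),(322,120)],55)
S("padB",[(550,285),(590,262),(633,293),(595,320)],55)
S("gripA",[(102,165),(122,156),(172,205),(150,215)],66)
S("gripB",[(288,392),(310,380),(368,432),(347,445)],66)
```

```text
padA [635.2 172.  668.7 177.2 675.7 138.4 639.7 132.3] mean [654.8 155.   55. ]
gripA [513.3 153.9 527.4 155.1 534.4 110.6 521.1 108.8] mean [524.  132.1  66. ]
capA left [615.  197.9 665.9 206.2 667.7 182.7 616.4 174.3] mean [641.3 190.3  44. ]
capA right [627.  123.4 677.6 131.7 680.7 108.7 629.9 100.6] mean [653.8 116.1  44. ]
toothplateA [584.5 161.8 632.5 171.7 638.7 131.6 590.9 124.1] mean [611.6 147.3  55. ]
padB [650.4 -37.4 683.5 -36.9] mean [667.  -37.2  55. ]
plateB [598.6 -38.3 646.3 -37.1 599.5 -77.8] mean [614.8 -51.1  55. ]
gripB [496.8 -44.4 513.3 -43.  513.8 -87.1 498.2 -87.6] mean [505.5 -65.5  66. ]
bodyB top [496.4 -37.1 592.8 -31.4 597.5 -87.8 513.1 -92.8] mean [549.9 -62.3  34. ]
side padA [639.5 171.8 668.4 176.8 674.7 145.8 645.8 138. ] mean [657.1 158.1  55. ]
side padB [656.7 -42.2 685.3 -39.2 686.6 -69.5 657.4 -74.9] mean [671.5 -56.4  55. ]
side gripA [515.5 155.8 528.5 156.9 527.7 105.5 513.7 104.5] mean [521.4 130.7  66. ]
side gripB [496.1 -45.6 509.3 -44.4 511.  -87.5 498.1 -89.1] mean [503.6 -66.6  66. ]
```

Run:
```python
from h import *
c=pickle.load(open("pics/wrist0.pkl","rb"));s=pickle.load(open("pics/side0.pkl","rb"));sc=pickle.load(open("pics/scene0.pkl","rb"))
pos=[5.24634089e+02, 7.97995570e-02, 2.48043379e+02];rot=[-3.14007630e+00,-2.17253504e-04,1.57079593]
np.set_printoptions(precision=0,suppress=True)
print("edge",onz(wray(c,[(135,20),(135,100),(135,200)],pos,rot),0))
print("box bottom", onz(sray(s,[(317,207),(372,190),(293,170)]),0))
print("hotplate/box wrist z0", onz(wray(c,[(393,137),(410,70),(512,165)],pos,rot),0))
# box top corner height: along vertical
b=onz(sray(s,[(317,207)]),0)[0]
for z in range(40,130,10):
    q=s["world_to_cam"]@np.r_[b[:2],z,1]; print(z,(q[:2]/q[2]*s["fx"]+[s["cx"],s["cy"]]))
print("beaker base",onz(sray(s,[(197,183),(224,183),(210,189)]),0), onz(sray(sc,[(203,220),(228,220),(215,225)]),0))
print("box bottom scene", onz(sray(sc,[(207,150),(263,165)]),0),"A dock corner")
print("green",onz(sray(sc,[(150,250)]),0),"timer",onz(sray(s,[(297,320)]),10),"jar",onz(sray(s,[(367,302)]),0))
print("stirrer bot", onz(sray(s,[(222,150),(265,175)]),0))
```

```text
edge [[367. 205.   0.]
 [368.  92.   0.]
 [358. -47.   0.]]
box bottom [[727.  56.   0.]
 [952.  25.   0.]
 [801. 290.   0.]]
hotplate/box wrist z0 [[720.  44.   0.]
 [745. 141.   0.]
 [986.  14.   0.]]
40 [318. 197.]
50 [318. 195.]
60 [318. 192.]
70 [319. 190.]
80 [319. 187.]
90 [319. 185.]
100 [319. 182.]
110 [320. 179.]
120 [320. 177.]
beaker base [[452. 414.   0.]
 [535. 358.   0.]
 [475. 352.   0.]] [[512. 412.   0.]
 [467. 326.   0.]
 [464. 382.   0.]]
box bottom scene [[962. 212.   0.]
 [731.  36.   0.]] A dock corner
green [[449. 645.   0.]] timer [[ 402. -262.   10.]] jar [[ 583. -309.    0.]]
stirrer bot [[647. 589.   0.]
 [691. 320.   0.]]
```

Run:
```python
import cv2
s=cv2.imread("pics/side0.png");cv2.imwrite("pics/s0b.png",cv2.resize(s[90:230,170:380],None,fx=3.7,fy=3.7,interpolation=cv2.INTER_CUBIC))
```

```text
(no output)
```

View pics/s0b.png

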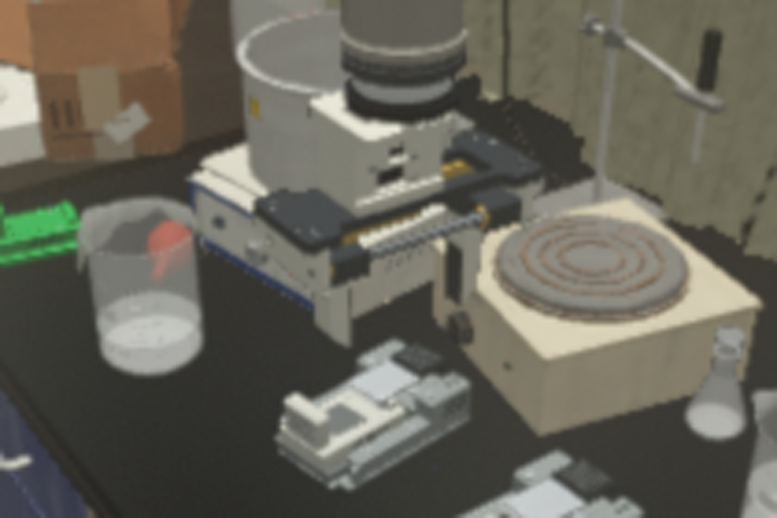

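>>> play_rows(moves=[255,30,25,10,-5,255,60,50,20,-9.6,255,90,75,30,-9.6,255,120,100,40,-9.6,255,150,125,50,-9.6,255,155,130,60,-9.6,255,155,130,60,-9.6,255,155,130,60,-9.6])

```text
time: 0.82
tool_pos: [654.3, 154.9, 187.4]
tcp_rot: [-3.139, 0.0, 1.739]
contact_force: [0.2, -0.6, 0.2]
grip_width: 43.5
```

```bash
cat > snap.py <<'E'
import sys
from plant import bot
from h import *
def snap(n,tag):
    o=bot.get_obs();c=bot.capture(n);c["pos"]=o["tool_pos"];c["rot"]=o["tcp_rot"]
    cv2.imwrite(f"pics/{n}{tag}.png",c["color"][:,:,::-1]);pickle.dump(c,open(f"pics/{n}{tag}.pkl","wb"))
    print({k:np.round(v,3) for k,v in o.items() if k in("time","tool_pos","tcp_rot","contact_force","grip_width")})
for a in sys.argv[2:]: snap(a,sys.argv[1])
E
python3 snap.py 1 wrist side
```

```text
{'time': np.float64(0.817), 'tool_pos': array([654.251, 154.901, 187.374]), 'tcp_rot': array([-3.139,  0.   ,  1.739]), 'contact_force': array([ 0.22 , -0.609,  0.17 ]), 'grip_width': np.float64(43.509)}
{'time': np.float64(0.867), 'tool_pos': array([654.45 , 154.281, 188.65 ]), 'tcp_rot': array([-3.14 ,  0.   ,  1.738]), 'contact_force': array([-0.367, -0.343,  0.57 ]), 'grip_width': np.float64(38.76)}
```

View pics/wrist1.png

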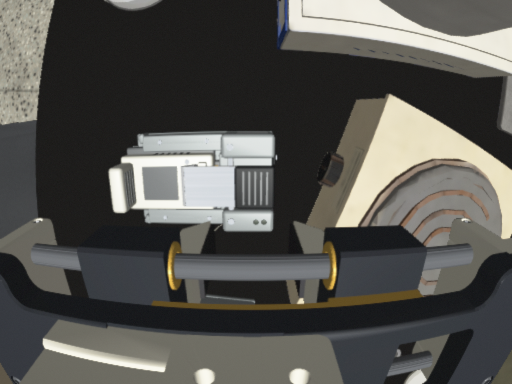

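Run:
```python
import cv2
w=cv2.imread("pics/wrist1.png");cv2.imwrite("pics/w1c.png",cv2.resize(w[120:240,100:290],None,fx=4.2,fy=4.2,interpolation=cv2.INTER_CUBIC))
```

```text
(no output)
```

View pics/w1c.png

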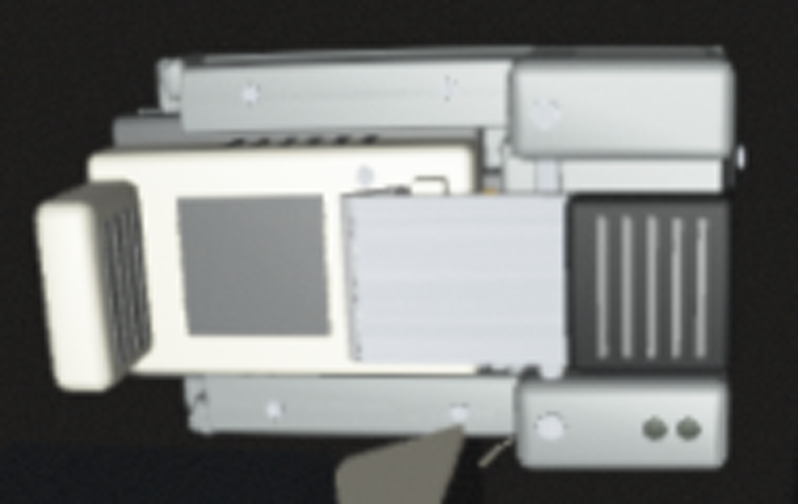

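Run:
```python
from h import *
c=pickle.load(open("pics/wrist1.pkl","rb"));np.set_printoptions(precision=1,suppress=True)
pos=[654.4,154.6,188.4];rot=c["rot"]
def P(n,L,z):
    p=onz(wray(c,np.array(L)/4.2+[99.6,119.6],pos,rot),z);print(n,p[:,:2].ravel(),"mean",p.mean(0));
    q=(p-pos)[:,:2];a=np.radians(9.6);print("   along/left of tcp",(q.mean(0)@[[np.cos(a),-np.sin(a)],[np.sin(a),np.cos(a)]]))
P("pad",[(572,200),(728,200),(728,372),(570,372)],55)
P("grip",[(38,205),(98,200),(112,388),(60,388)],66)
P("caps",[(515,65),(732,62),(724,466),(520,466)],44)
```

```text
pad [636.2 171.9 669.9 177.7 677.3 138.7 641.9 132.6] mean [656.3 155.2  55. ]
   along/left of tcp [2.  0.3]
grip [515.3 154.1 530.7 157.5 536.4 113.3 522.6 110.7] mean [526.3 133.9  66. ]
   along/left of tcp [-129.8    1. ]
caps [618.4 198.1 666.2 206.9 682.3 111.2 633.4 102.8] mean [650.1 154.8  44. ]
   along/left of tcp [-4.2  0.9]
```

>>> play_rows(moves=[255,0,2,30,0,255,0,2,60,0,255,0,2,85,0,255,0,2,100,0,255,0,2,108,0,255,0,2,108,0])

```text
time: 1.42
tool_pos: [656.2, 154.1, 80.1]
tcp_rot: [-3.14, 0.0, 1.737]
contact_force: [-0.8, 0.5, 0.5]
grip_width: 0.5
```

>>> play_rows(moves=[255,0,0,3,0,255,0,0,6,0,255,0,0,9,0,255,0,0,11,0,255,0,0,12,0,255,0,0,12.5,0,255,0,0,12.5,0])

```text
time: 2.0
tool_pos: [660.7, 155.6, 71.8]
tcp_rot: [3.131, 0.001, 1.738]
contact_force: [5.9, 0.5, 5.3]
grip_width: 0.5
```

```bash
python3 snap.py 2 wrist side
```

```text
{'time': np.float64(2.0), 'tool_pos': array([660.664, 155.552,  71.833]), 'tcp_rot': array([3.131e+00, 1.000e-03, 1.738e+00]), 'contact_force': array([5.902, 0.483, 5.336]), 'grip_width': np.float64(0.526)}
{'time': np.float64(2.05), 'tool_pos': array([660.636, 155.543,  71.88 ]), 'tcp_rot': array([3.131e+00, 1.000e-03, 1.738e+00]), 'contact_force': array([ 5.799, -0.537,  6.876]), 'grip_width': np.float64(0.693)}
```

View pics/wrist2.png

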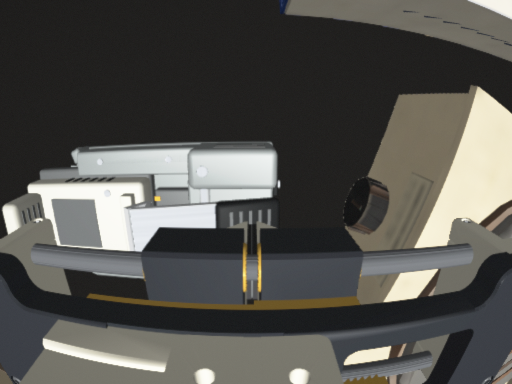

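>>> play_rows(moves=[255,0,0,2,0,255,0,0,3,0,255,0,0,4,0,255,0,0,4,0,255,0,0,4,0,255,0,0,4,0,255,0,0,4,0,255,0,0,4,0])

```text
time: 2.77
tool_pos: [661.5, 155.7, 69.6]
tcp_rot: [3.128, 0.001, 1.738]
contact_force: [4.9, -0.6, 12.3]
grip_width: 0.2
```

```bash
python3 snap.py 3 wrist side
python3 - <<'E'
import cv2
s=cv2.imread("pics/side3.png");cv2.imwrite("pics/s3c.png",cv2.resize(s[130:270,210:370],None,fx=4.2,fy=4.2,interpolation=cv2.INTER_CUBIC))
E
```

```text
{'time': np.float64(2.767), 'tool_pos': array([661.521, 155.706,  69.614]), 'tcp_rot': array([3.128e+00, 1.000e-03, 1.738e+00]), 'contact_force': array([ 4.873, -0.611, 12.259]), 'grip_width': np.float64(0.244)}
{'time': np.float64(2.817), 'tool_pos': array([661.503, 155.659,  69.604]), 'tcp_rot': array([3.128e+00, 1.000e-03, 1.738e+00]), 'contact_force': array([ 4.974, -0.258, 12.53 ]), 'grip_width': np.float64(0.2)}
```

View pics/wrist3.png

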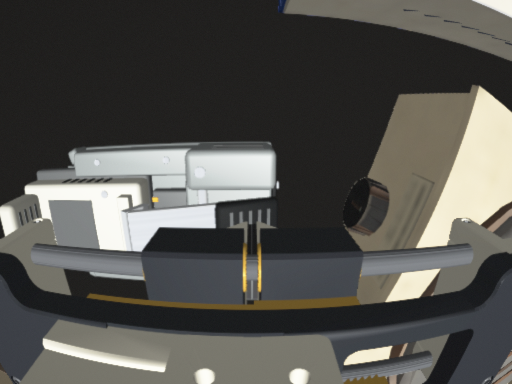

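View pics/s3c.png

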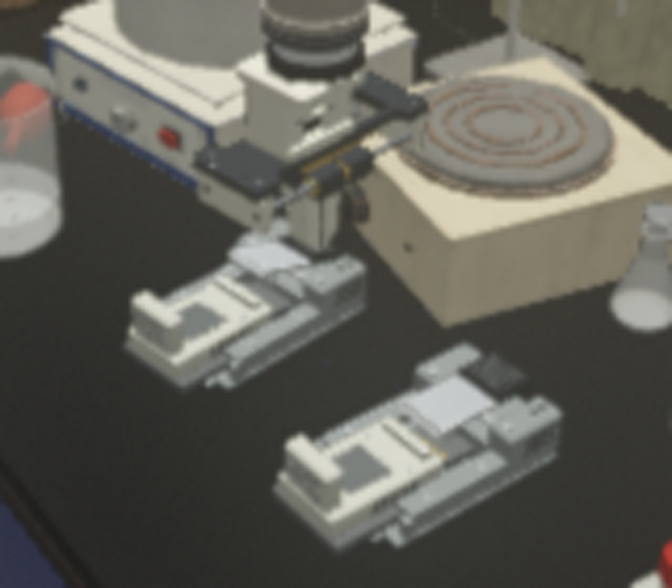

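>>> play_rows(moves=[255,0,0,-30,0,255,0,0,-65,0,0,0,-25,-100,0,0,0,-60,-115,0,0,0,-95,-115,0,0,0,-130,-115,0,0,0,-155,-115,0,0,0,-155,-115,0])

```text
time: 3.53
tool_pos: [499.7, 129.2, 180.3]
tcp_rot: [-3.14, -0.0, 1.739]
contact_force: [-0.1, 1.5, -0.6]
grip_width: 35.5
```

```bash
python3 snap.py 4 wrist side
python3 - <<'E'
import cv2
s=cv2.imread("pics/wrist4.png");cv2.imwrite("pics/w4c.png",cv2.resize(s[110:260,220:420],None,fx=4,fy=4,interpolation=cv2.INTER_CUBIC))
E
```

```text
{'time': np.float64(3.533), 'tool_pos': array([499.716, 129.164, 180.347]), 'tcp_rot': array([-3.14 , -0.   ,  1.739]), 'contact_force': array([-0.104,  1.539, -0.644]), 'grip_width': np.float64(35.463)}
{'time': np.float64(3.583), 'tool_pos': array([502.699, 129.432, 180.731]), 'tcp_rot': array([3.14 , 0.   , 1.739]), 'contact_force': array([ 0.66 , -0.258,  0.28 ]), 'grip_width': np.float64(39.988)}
```

View pics/w4c.png

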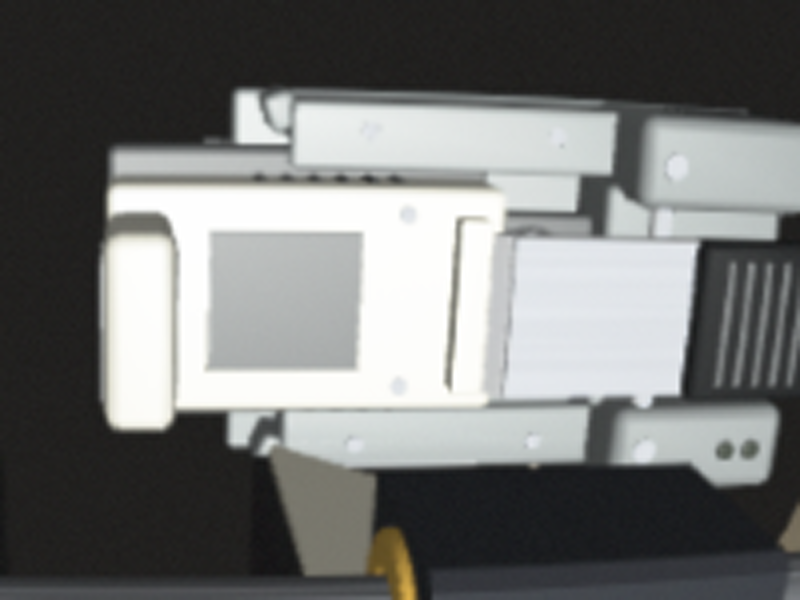

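View pics/wrist4.png

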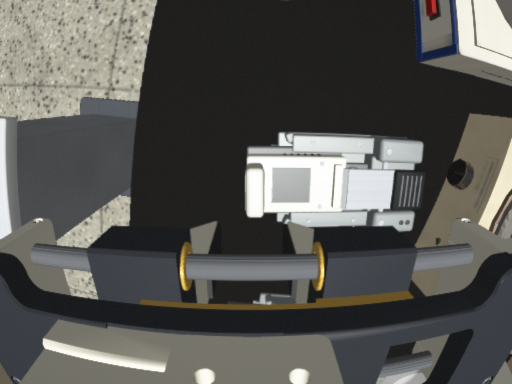

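Run:
```python
from h import *
c=pickle.load(open("pics/wrist4.pkl","rb"));s=pickle.load(open("pics/side4.pkl","rb"));np.set_printoptions(precision=1,suppress=True)
p=onz(wray(c,np.array([(106,235),(172,235),(170,428),(108,428)])/4+[219.6,109.6],c["pos"],c["rot"]),66)
print(p[:,:2],p.mean(0))
from plant import bot
o=bot.get_obs();print(o["tool_pos"])
a=np.radians(9.6);D=p.mean(0)-o["tool_pos"];print("along, left:",D[0]*np.cos(a)+D[1]*np.sin(a),-D[0]*np.sin(a)+D[1]*np.cos(a))
```

```text
[[491.  150.8]
 [504.9 153.2]
 [512.2 110. ]
 [498.5 107.7]] [501.6 130.4  66. ]
[504.6 129.6 180.7]
along, left: -2.7390424581630985 1.3456645880663087
```

>>> play_rows(moves=[85,1,-2,30,0,85,1,-2,60,0,85,1,-2,90,0,85,1,-2,110,0,85,1,-2,118,0,85,1,-2,120,0,85,1,-2,120,0])

```text
time: 4.22
tool_pos: [503.2, 130.3, 59.4]
tcp_rot: [3.141, 0.0, 1.738]
contact_force: [-0.4, 1.1, 1.2]
grip_width: 61.6
```

```bash
python3 snap.py 5 wrist
```

```text
{'time': np.float64(4.217), 'tool_pos': array([503.155, 130.252,  59.376]), 'tcp_rot': array([3.141, 0.   , 1.738]), 'contact_force': array([-0.433,  1.121,  1.232]), 'grip_width': np.float64(61.611)}
```

View pics/wrist5.png

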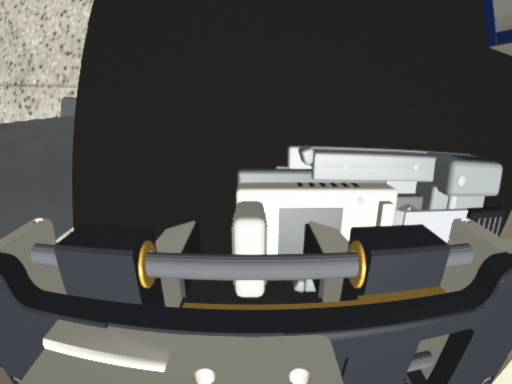

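Grip bar (about (250,245)) stands between the two fingers. Closing.

>>> play_rows(moves=[255,0,0,0,0,255,0,0,0,0,255,0,0,0,0,255,0,0,0,0,255,0,0,0,0,255,0,0,0,0,255,0,0,0,0])

```text
time: 4.85
tool_pos: [502.1, 130.2, 59.3]
tcp_rot: [3.141, 0.0, 1.738]
contact_force: [-0.2, 0.2, 0.1]
grip_width: 18.9
```

>>> play_rows(moves=[255,0,-5,0,0,255,0,-12,0,0,255,0,-20,0,0,255,0,-28,0,0,255,0,-36,0,0,255,0,-40,0,0,255,0,-40,0,0])

```text
time: 5.43
tool_pos: [461.0, 123.3, 59.3]
tcp_rot: [-3.14, -0.0, 1.739]
contact_force: [-2.5, -0.2, 5.3]
grip_width: 15.8
```

>>> play_rows(moves=[255,0,-8,0,0,255,0,-16,0,0,255,0,-24,0,0,255,0,-32,0,0,255,0,-40,0,0,255,0,-46,0,0,255,0,-50,0,0,255,0,-50,0,0])

```text
time: 6.1
tool_pos: [412.0, 115.0, 59.0]
tcp_rot: [-3.14, -0.0, 1.738]
contact_force: [0.1, 0.5, -2.1]
grip_width: 16.0
```

```bash
python3 snap.py 6 wrist side
python3 - <<'E'
import cv2
s=cv2.imread("pics/side6.png");cv2.imwrite("pics/s6c.png",cv2.resize(s[130:270,180:340],None,fx=4.2,fy=4.2,interpolation=cv2.INTER_CUBIC))
E
```

```text
{'time': np.float64(6.1), 'tool_pos': array([411.97 , 114.994,  59.026]), 'tcp_rot': array([-3.14 , -0.   ,  1.738]), 'contact_force': array([ 0.073,  0.528, -2.061]), 'grip_width': np.float64(16.009)}
{'time': np.float64(6.15), 'tool_pos': array([412.849, 115.081,  59.172]), 'tcp_rot': array([-3.141,  0.   ,  1.738]), 'contact_force': array([ 0.249,  0.765, -1.563]), 'grip_width': np.float64(15.864)}
```

View pics/wrist6.png

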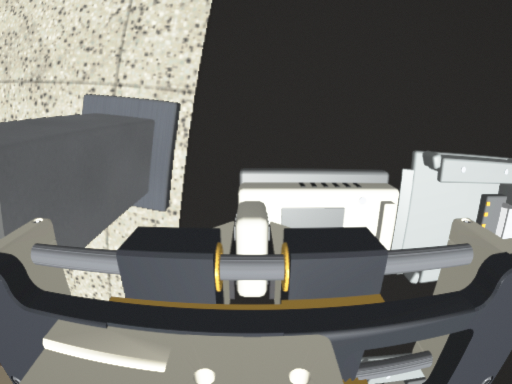

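View pics/s6c.png

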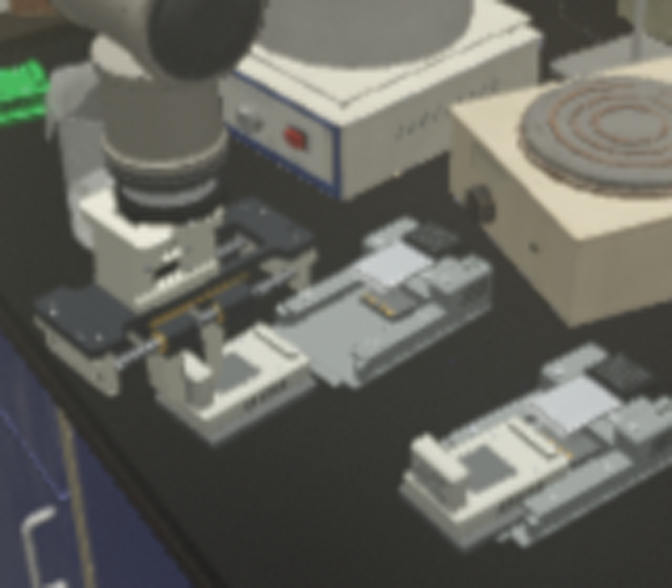

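>>> play_rows(moves=[255,0,-6,0,0,255,0,-12,0,0,255,0,-12,2,0,255,0,-12,4,0,255,0,-12,6,0,255,0,-12,6.5,0,255,0,-12,6.5,0])

```text
time: 6.78
tool_pos: [401.6, 113.2, 53.4]
tcp_rot: [3.141, 0.0, 1.739]
contact_force: [-3.4, -0.9, 11.4]
grip_width: 15.9
```

>>> play_rows(moves=[255,0,0,-0.5,0,85,0,0,-0.5,0,85,0,0,-0.5,0,85,0,0,-0.5,0,85,0,0,-0.5,0,85,0,0,-0.5,0])

```text
time: 7.28
tool_pos: [401.5, 113.1, 53.1]
tcp_rot: [3.142, 0.0, 1.738]
contact_force: [0.2, 0.5, 0.1]
grip_width: 44.7
```

>>> play_rows(moves=[85,0,0,-20,0,85,0,0,-50,0,85,0,0,-80,0,85,0,0,-110,0,85,0,0,-130,0,85,0,0,-130,0])

```text
time: 7.78
tool_pos: [403.6, 113.4, 187.0]
tcp_rot: [3.134, 0.001, 1.738]
contact_force: [-0.1, -0.0, 1.2]
grip_width: 60.9
```

```bash
python3 snap.py 7 wrist side
python3 - <<'E'
import cv2
s=cv2.imread("pics/side7.png");cv2.imwrite("pics/s7c.png",cv2.resize(s[130:270,180:340],None,fx=4.2,fy=4.2,interpolation=cv2.INTER_CUBIC))
E
```

```text
{'time': np.float64(7.783), 'tool_pos': array([403.626, 113.413, 187.018]), 'tcp_rot': array([3.134e+00, 1.000e-03, 1.738e+00]), 'contact_force': array([-0.052, -0.041,  1.217]), 'grip_width': np.float64(60.926)}
{'time': np.float64(7.833), 'tool_pos': array([402.608, 113.286, 184.957]), 'tcp_rot': array([3.137, 0.   , 1.738]), 'contact_force': array([-0.974,  0.037, -0.825]), 'grip_width': np.float64(61.345)}
```

View pics/wrist7.png

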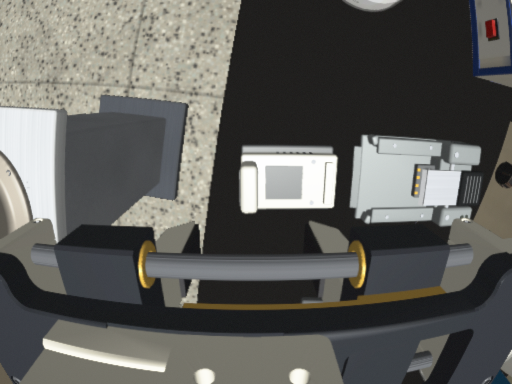

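View pics/s7c.png

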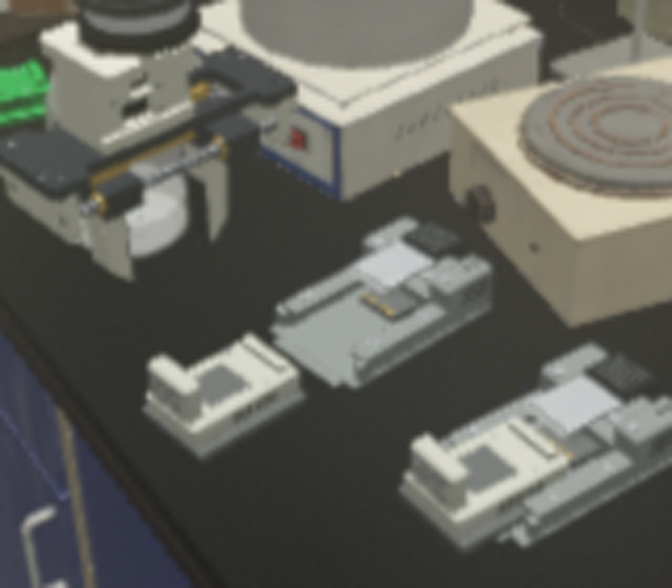

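>>> play_rows(moves=[255,-35,2,0,3,255,-70,4,0,6.9,255,-105,6,0,6.9,255,-140,8,0,6.9,255,-170,9,0,6.9,255,-179,9,0,6.9,255,-179,9,0,6.9,255,-179,9,0,6.9])

```text
time: 8.55
tool_pos: [439.3, -61.4, 182.0]
tcp_rot: [-3.139, -0.002, 1.616]
contact_force: [-0.1, 0.0, -0.3]
grip_width: 12.6
```

```bash
python3 snap.py 8 wrist
python3 - <<'E'
import cv2
s=cv2.imread("pics/wrist8.png");cv2.imwrite("pics/w8c.png",cv2.resize(s[110:260,240:440],None,fx=4,fy=4,interpolation=cv2.INTER_CUBIC))
E
```

```text
{'time': np.float64(8.55), 'tool_pos': array([439.305, -61.38 , 181.997]), 'tcp_rot': array([-3.139e+00, -2.000e-03,  1.616e+00]), 'contact_force': array([-0.077,  0.031, -0.251]), 'grip_width': np.float64(12.581)}
```

View pics/wrist8.png

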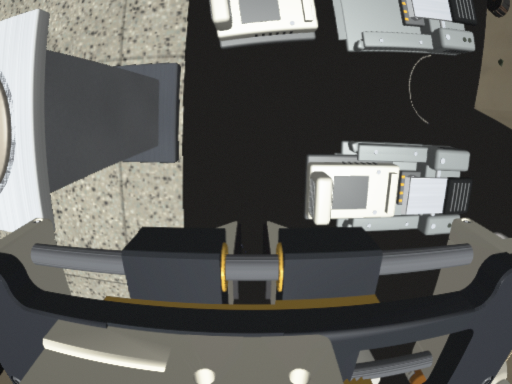

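View pics/w8c.png

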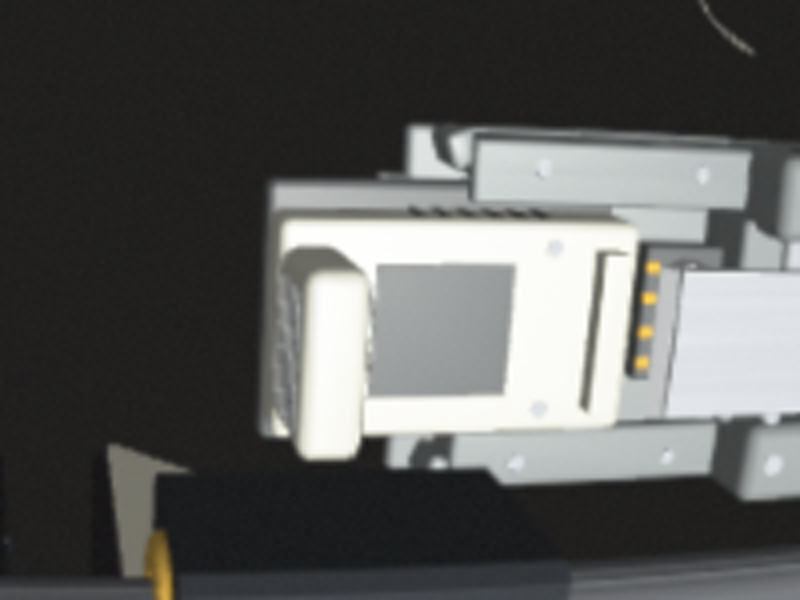

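Run:
```python
from h import *
c=pickle.load(open("pics/wrist8.pkl","rb"));np.set_printoptions(precision=1,suppress=True)
q=lambda L,z:onz(wray(c,np.array(L),c["pos"],c["rot"]),z)
k=lambda L:np.array(L)/4+[239.6,109.6]
g=q(k([(306,272),(366,272),(364,458),(300,458)]),66);print(g[:,:2],g.mean(0))
p=q([(447.5,179),(470,179),(469,214),(445,214)],55);print(p[:,:2],p.mean(0))
d=p.mean(0)-g.mean(0);print(np.degrees(np.arctan2(d[1],d[0])),np.linalg.norm(d[:2])-135)
e=q(k([(474,138),(748,152),(712,472),(455,484)]),24);print("rails",e[:,:2],np.degrees(np.arctan2((e[1]-e[0])[1],(e[1]-e[0])[0])),np.degrees(np.arctan2((e[2]-e[3])[1],(e[2]-e[3])[0])))
b=q(k([(262,436),(270,180)]),16);print("flange front z16",b[:,:2])
```

```text
[[495.  -44.1]
 [508.7 -43.3]
 [513.7 -87.4]
 [498.3 -87.8]] [503.9 -65.7  66. ]
[[645.6 -39. ]
 [679.9 -36.8]
 [690.4 -77.6]
 [652.2 -78.1]] [667.  -57.8  55. ]
2.7418499204883036 28.27313389986287
rails [[ 546.6  -15.3]
 [ 632.1  -11.1]
 [ 639.4 -106.4]
 [ 554.5 -110.8]] 2.8121041693586966 2.973676528316583
flange front z16 [[ 499.2 -101.2]
 [ 494.8  -31.1]]
```

>>> play_rows(moves=[255,-7,10,30,0,255,-7,20,60,0,255,-7,27,90,0,255,-7,27,120,0,255,-7,27,140,0,255,-7,27,146,0,255,-7,27,146,0])

```text
time: 9.18
tool_pos: [466.2, -65.9, 35.9]
tcp_rot: [-3.138, -0.001, 1.62]
contact_force: [0.8, 0.7, -0.2]
grip_width: 0.7
```

```bash
python3 snap.py 9 wrist side
python3 - <<'E'
import cv2
s=cv2.imread("pics/side9.png");cv2.imwrite("pics/s9c.png",cv2.resize(s[150:290,220:380],None,fx=4.2,fy=4.2,interpolation=cv2.INTER_CUBIC))
E
```

```text
{'time': np.float64(9.183), 'tool_pos': array([466.219, -65.909,  35.936]), 'tcp_rot': array([-3.138e+00, -1.000e-03,  1.620e+00]), 'contact_force': array([ 0.846,  0.706, -0.22 ]), 'grip_width': np.float64(0.739)}
{'time': np.float64(9.233), 'tool_pos': array([467.182, -66.422,  37.223]), 'tcp_rot': array([-3.140e+00, -1.000e-03,  1.619e+00]), 'contact_force': array([ 0.749,  0.09 , -0.484]), 'grip_width': np.float64(0.542)}
```

View pics/s9c.png

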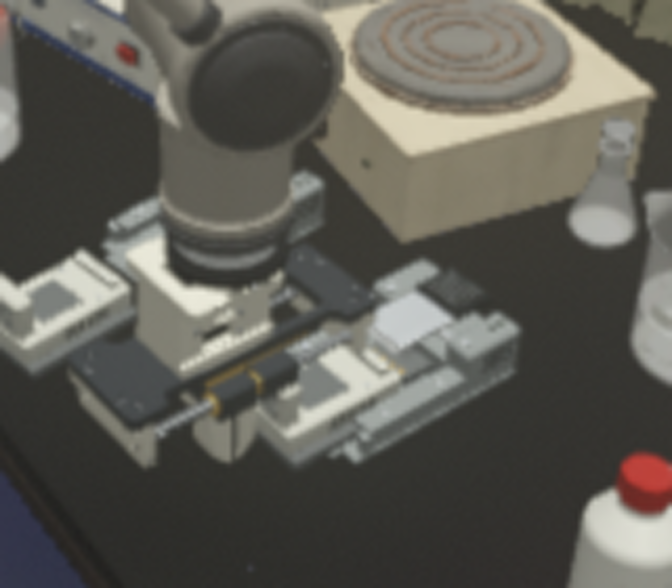

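>>> play_rows(moves=[255,0,5,0,0,255,0,9,0,0,255,0,13,0,0,255,0,17,0,0,255,0,21,0,0,255,0,25,0,0,255,0,29,0,0,255,0,29,0,0])

```text
time: 9.95
tool_pos: [495.3, -66.1, 37.1]
tcp_rot: [-3.138, -0.001, 1.618]
contact_force: [-6.4, -0.0, 4.6]
grip_width: 0.8
```

>>> play_rows(moves=[255,0,3,0,0,255,0,6,0,0,255,0,9,0,0,255,0,12,0,0,255,0,13,0,0,255,0,13,0,0])

```text
time: 10.45
tool_pos: [508.1, -65.5, 36.9]
tcp_rot: [-3.138, -0.001, 1.618]
contact_force: [-6.0, -0.4, 2.9]
grip_width: 0.4
```

```bash
python3 snap.py 10 wrist side
python3 - <<'E'
import cv2
s=cv2.imread("pics/side10.png");cv2.imwrite("pics/s10c.png",cv2.resize(s[150:290,220:380],None,fx=4.2,fy=4.2,interpolation=cv2.INTER_CUBIC))
E
```

```text
{'time': np.float64(10.45), 'tool_pos': array([508.111, -65.477,  36.93 ]), 'tcp_rot': array([-3.138e+00, -1.000e-03,  1.618e+00]), 'contact_force': array([-6.036, -0.398,  2.871]), 'grip_width': np.float64(0.421)}
{'time': np.float64(10.5), 'tool_pos': array([508.15 , -65.517,  36.924]), 'tcp_rot': array([-3.138e+00, -1.000e-03,  1.618e+00]), 'contact_force': array([-6.388, -0.793,  2.771]), 'grip_width': np.float64(0.404)}
```

View pics/s10c.png

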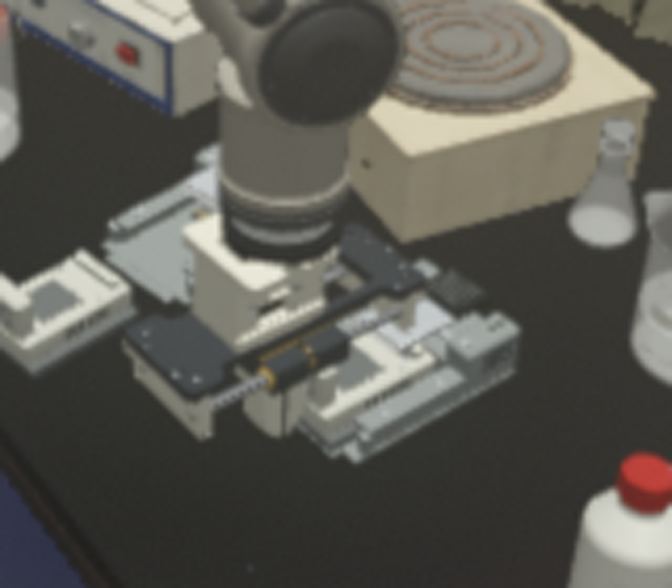

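View pics/wrist10.png

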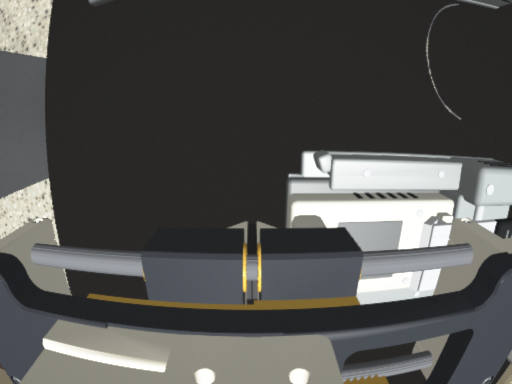

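>>> play_rows(moves=[255,0,1,0,0,255,0,2,0,0,255,0,3,0,0,255,0,3,0,0])

```text
time: 10.88
tool_pos: [511.0, -65.4, 36.9]
tcp_rot: [-3.138, -0.001, 1.618]
contact_force: [-6.0, -0.2, 3.1]
grip_width: 0.5
```

>>> play_rows(moves=[255,0,1,0,0,255,0,2,0,0,255,0,3,0,0,255,0,3,0,0])

```text
time: 11.22
tool_pos: [513.5, -65.2, 36.9]
tcp_rot: [-3.137, -0.001, 1.618]
contact_force: [-7.8, -1.0, 4.1]
grip_width: 0.6
```

>>> play_rows(moves=[255,0,1,0,0,255,0,2,0,0,255,0,2,0,0])

```text
time: 11.47
tool_pos: [513.5, -65.2, 37.0]
tcp_rot: [-3.133, -0.001, 1.618]
contact_force: [-17.0, -3.9, 11.8]
grip_width: 0.4
```

>>> play_rows(moves=[255,0,1,0,0,255,0,2,0,0,255,0,2,0,0])

```text
time: 11.72
tool_pos: [513.5, -65.1, 36.9]
tcp_rot: [-3.128, -0.002, 1.618]
contact_force: [-24.7, -5.9, 16.8]
grip_width: 0.4
```

```bash
python3 snap.py 11 wrist side
python3 - <<'E'
import cv2
s=cv2.imread("pics/side11.png");cv2.imwrite("pics/s11c.png",cv2.resize(s[190:270,260:360],None,fx=7,fy=7,interpolation=cv2.INTER_CUBIC))
E
```

```text
{'time': np.float64(11.717), 'tool_pos': array([513.513, -65.104,  36.867]), 'tcp_rot': array([-3.128e+00, -2.000e-03,  1.618e+00]), 'contact_force': array([-24.686,  -5.918,  16.778]), 'grip_width': np.float64(0.45)}
{'time': np.float64(11.767), 'tool_pos': array([513.521, -65.1  ,  36.873]), 'tcp_rot': array([-3.128e+00, -2.000e-03,  1.618e+00]), 'contact_force': array([-24.524,  -5.319,  16.467]), 'grip_width': np.float64(0.343)}
```

View pics/s11c.png

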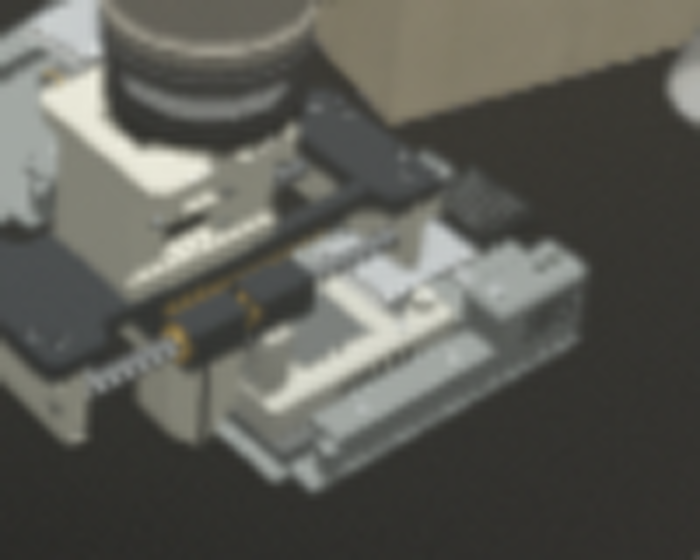

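View pics/wrist11.png

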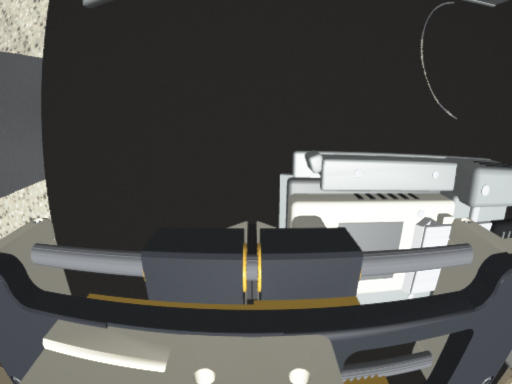

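>>> play_rows(moves=[255,0,-3,0,0,255,0,-8,0,0,255,0,-20,0,0,255,0,-45,0,0,255,0,-60,-20,0,255,0,-60,-60,0,255,0,-60,-100,0,255,0,-60,-140,0])

```text
time: 12.48
tool_pos: [459.3, -67.9, 179.0]
tcp_rot: [3.141, -0.0, 1.618]
contact_force: [1.1, -0.7, -0.7]
grip_width: 0.4
```

>>> play_rows(moves=[255,0,0,-10,0,255,0,0,-10,0,255,0,0,-10,0])

```text
time: 12.73
tool_pos: [460.0, -68.0, 187.7]
tcp_rot: [3.139, 0.001, 1.618]
contact_force: [0.5, -0.4, -1.2]
grip_width: 0.6
```

```bash
python3 snap.py 12 wrist side scene
python3 - <<'E'
import cv2
s=cv2.imread("pics/side12.png");cv2.imwrite("pics/s12c.png",cv2.resize(s[150:270,180:360],None,fx=4.3,fy=4.3,interpolation=cv2.INTER_CUBIC))
s=cv2.imread("pics/wrist12.png");cv2.imwrite("pics/w12c.png",cv2.resize(s[110:260,260:460],None,fx=4,fy=4,interpolation=cv2.INTER_CUBIC))
E
```

```text
{'time': np.float64(12.733), 'tool_pos': array([459.958, -67.992, 187.688]), 'tcp_rot': array([3.139e+00, 1.000e-03, 1.618e+00]), 'contact_force': array([ 0.515, -0.449, -1.228]), 'grip_width': np.float64(0.628)}
{'time': np.float64(12.783), 'tool_pos': array([459.253, -67.779, 186.595]), 'tcp_rot': array([-3.141, -0.   ,  1.618]), 'contact_force': array([-0.13 , -0.058, -0.303]), 'grip_width': np.float64(0.524)}
{'time': np.float64(12.833), 'tool_pos': array([458.896, -67.701, 186.008]), 'tcp_rot': array([-3.140e+00, -1.000e-03,  1.618e+00]), 'contact_force': array([-0.318,  0.259, -0.246]), 'grip_width': np.float64(0.158)}
```

View pics/s12c.png

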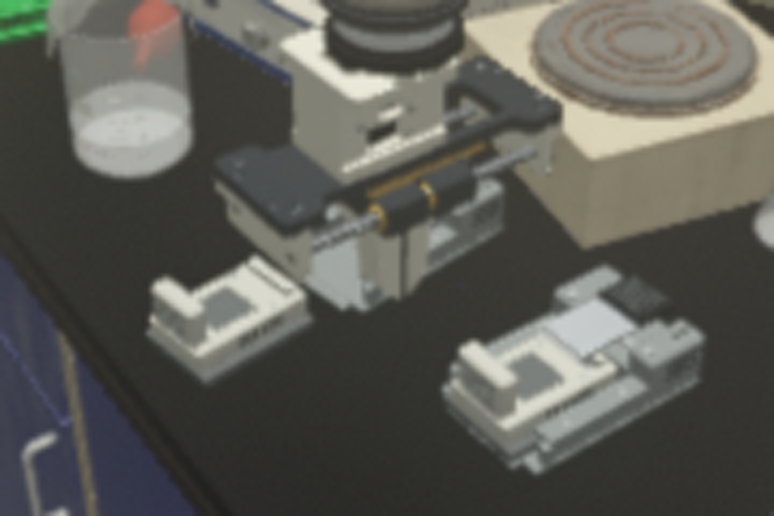

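View pics/w12c.png

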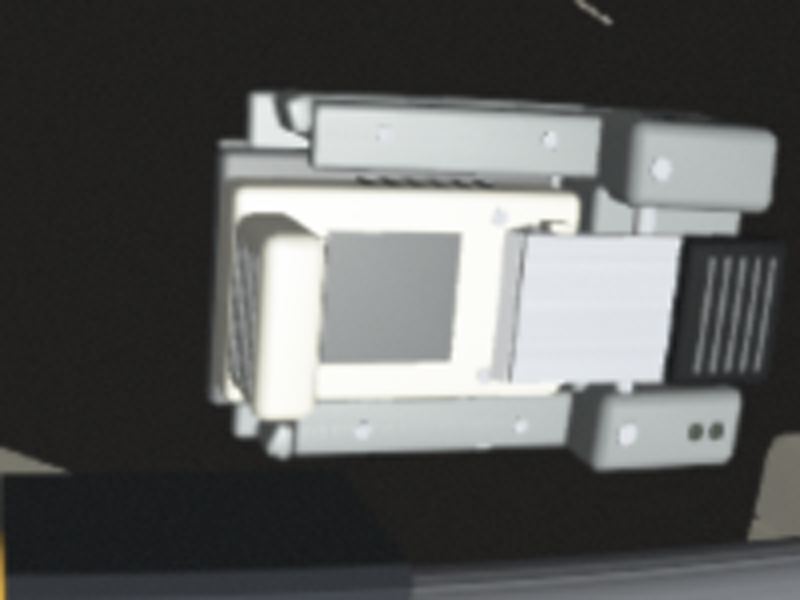

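View pics/side12.png

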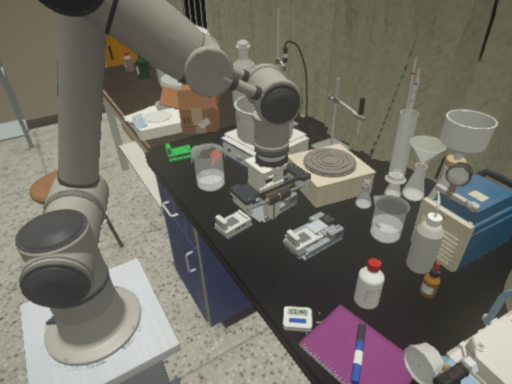

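Run:
```python
from h import *
c=pickle.load(open("pics/wrist12.pkl","rb"))
k=lambda L:np.array(L)/4+[259.6,109.6]
q=lambda L,z:onz(wray(c,k(L),c["pos"],c["rot"]),z).mean(0)
g=q([(264,238),(326,238),(316,415),(258,415)],66);p=q([(690,242),(782,242),(765,382),(675,382)],55)
print(g,p,np.linalg.norm((p-g)[:2]))
for n in("side",):
  a=cv2.imread("pics/side0.png").astype(int);b=cv2.imread("pics/side12.png").astype(int)
  d=abs(a-b).sum(2)
  for nm,(x0,y0,x1,y1) in dict(jar=(350,255,390,312),timer=(278,300,318,335),beaker=(188,140,228,192)).items(): print(nm,d[y0:y1,x0:x1].mean())
```

```text
[534.58785757 -64.4975983   66.        ] [666.70494489 -57.05875104  55.        ] 132.32634360396017
jar 2.835526315789474
timer 1.3278571428571428
beaker 3.4740384615384614
```

```bash
python3 -c "
from plant import bot
print(bot.get_obs()['contact_force']);print(bot.close_job())"
```

```text
[-0.93739246 -0.13740822 -0.33453187]
the job is handed in; nothing more can be done
None
```

The changeover is done and handed in at about 13 s on the robot's clock; the hand-in gives no verdict.

- **Charged pack (left dock, dock_a):** I pressed the catch pad to its stop at about 12 N and held it. The pack sprung loose. I gripped it by its grip, drew it straight out along the rails, and left it standing upright on the worktop about 20 mm in front of the dock.
- **Other pack (right dock, dock_b):** I pushed it with closed fingers until it met the stop. The force rose to about 25 N there, and the tool stopped moving. I then backed off.

**Last checks**
- After I released it, the pack in dock_b stayed home, with the catch plate over its rear. I measured 132 mm from grip to pad. The pack in dock_a measured about the same while it was still locked (132–133 mm); the nominal figure is 135 mm. I could not measure the catch angle itself, so the click is judged from this.
- The beaker, bottle and timer look the same in the side view as at the start.
- The arm stands clear of everything, with contact force near zero.

**Disagreements:** The tool slid about 5 mm along the pad while pressing. The stop on dock_b came about 3 mm later than I had calculated. Neither mattered.

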